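Clamp a whetstone into its sharpening holder

TASK

Get the whetstone ready for sharpening: lay it flat on the holder's steel plate between the two low side strips, slide it gently until the end of its wooden base is fully home under the lip of the end stop, and then push the clamp handle back and down past its dead point until it rests locked and the rubber pad holds the stone down. The holder only stands on its feet, so do not shift it on the worktop or tip it, and leave the glass, the lemon and the spice jar where they are.

Things in the scene. Friction and masses are not known exactly. Their poses are not given: they have to be found in the camera images.
- holder: Freestanding stone holder: steel plate 418 x 92 mm on rubber feet, toggle clamp on one end, end stop on the other; 2.3 kg, slides on the worktop if pushed sideways with over about 15 N. Origin on the worktop (plate from x -200 to +218); x along the plate from clamp to end stop, y across, z up. Mm below are in this frame. Clamp cheeks: x -197 to -107, y within 35, up to z 68. The plate's top is at z 14.
- seat (a point): Fixed point on the plate's top: the middle of the stone's underside when home, if the end stop stands in its middle setting (holder x 56.5, y 0, z 14; axes as the holder's). Two black side strips run along the seat, holder x 6 to 107, 61 mm apart, 7 mm high above the plate: the 56 mm wooden base lies between them.
- stop_middle (a point): Fixed point of the plate's top (holder x 169.5, z 14) where the end stop's upright face is in its middle setting. The aluminium stop (66 mm wide) was set by hand: its face lies up to 15 mm either way of here along x, and that is NOT measured: feel for it. Its lip reaches 8 mm from the face towards the clamp, 17 to 24 mm above the plate; a 20 mm nut on it reaches 40 mm.
- stone (a point): Centre of the whetstone, 24 mm above its underside, x along its length, z up. Grey two-layer stone block 130 x 50 x 21 mm, on the middle of a beech base 226 x 56 x 14 mm; 0.3 to 0.55 kg; lies stone up; either end may go first. Take it across the 50 mm, fingertips above the base. To pass the lip, lower it 27 to 31 mm clampward of its home at 'seat', then slide it to +x.
- handle (a joint): Clamp handle, rad. 0 (start) open: handle upright, 92.2 deg from holder +x towards up; its direction is 92.2 deg + the angle as it is pushed back (to -x) and down. The pad meets the wood at about 1.0, the push is hardest (about 11 N at the grip) near 1.1, dead point 1.243; a little past it the handle goes over to its stop at 1.323 and stays. Let go earlier, it springs back.
- handle_hinge (a point): Axis of the clamp handle, fixed on the holder at x -175.2, y 0, z 58.2. Axes as the holder's; the hinge line is its y and the handle swings in the holder's x-z plane.
- handle_grip (a point): Point on the handle's centre line, 85 mm from the hinge axis, where it is pushed or pinched. The black grip reaches from 42 to 118 mm from the axis, 20 mm wide along the hinge line, 15 mm thick.
- pad_face (a point): Middle of the rubber pad's underside (15 mm across) at the end of the clamp's arm. Open, it stands up at about holder x -94, z 112 and must not be hit; it comes down as the handle is pushed and bears, with a spring behind it, on the near end of the wooden base, at about holder x -32. 
- glass_mid (a point): Bystander: drinking glass, 81 mm wide, 92 mm high; the point is at half height on its axis. Leave it alone.
- lemon_mid (a point): Bystander: a lemon, 83 x 58 x 58 mm; the point is near its middle. Leave it alone.
- jar_mid (a point): Bystander: spice jar with a black cap, 41 mm wide, 105 mm high; the point is at half height on its axis. Leave it alone.

How it is judged:
On the way:
1. with the clamp still open, the whetstone lies flat on the plate between the strips, the end of its wooden base home against the end stop under the lip (x of any of base_end_a, base_end_b in the frame of stop_face above -0.002 m and y of stone in the frame of holder between -0.006 and 0.006 m and z of stone in the frame of holder between 0.035 and 0.0405 m and angle between the x axis of stone and the x axis of holder, either way round below 0.06 rad and value of joint handle below 0.6 rad), for 0.2 s.
At the end, for the whole second after the job is handed in: Handle past its dead point (over 1.28 rad) and staying there, the pad pressing on the wooden base with over 15 N, the whetstone at rest flat on the plate, within 6 mm and 0.06 rad of its centre line, its end within 2 mm of the end stop's face (value of joint handle above 1.28 rad and velocity of joint handle below 0.1 rad/s and contact force between pad and whetstone above 15 N and x of any of base_end_a, base_end_b in the frame of stop_face above -0.002 m and y of stone in the frame of holder between -0.006 and 0.006 m and z of stone in the frame of holder between 0.035 and 0.0405 m and angle between the x axis of stone and the x axis of holder, either way round below 0.06 rad and linear speed of whetstone below 0.02 m/s); the robot touches nothing.
It fails at once if the holder is shoved more than 3 mm from where it stood (distance of holder from where it was at the start of the episode above 0.003 m).
It fails at once if the holder is tipped (angle between holder's own z axis and vertical above 0.05 rad).
It fails at once if the glass is moved more than 20 mm (distance of glass_mid from where it was at the start of the episode above 0.02 m).
It fails at once if the lemon is moved more than 20 mm (distance of lemon_mid from where it was at the start of the episode above 0.02 m).
It fails at once if the spice jar is moved more than 20 mm (distance of jar_mid from where it was at the start of the episode above 0.02 m).
It also fails if it takes over 72 s, if anything falls off the work surface, if the arm or the gripper's body presses on something with over 40 N, if the wrist force passes 120 N, or if a joint passes its speed limit or range.

ROBOT

A 6-joint arm with a two-finger parallel gripper is mounted at the origin on a cart in front of the work surface, level with it; the furniture and walls round the work are solid. World frame = base frame: x ahead of the robot, y to its left, z up, the work surface at z = 0. Lengths are in m, angles in rad, forces in N, time in s.
With the tool pointing down it reaches from about 0.3 to 0.775 m from the base axis. Payload 14.6 kg.
Tool frame: the origin (TCP) lies at the very end of the fingers, on their centre line; the grasp point (between the pads) lies 19 mm behind it; z points along the fingers, y is the line along which they close (so a half turn about z gives the same grasp; the last joint's range is limited). The gripper opens to 94 mm and grips with 3 to 60 N. Pads are 16 mm wide; open, the fingers measure 119 mm over their backs; the gripper's body (75 mm by 177 mm) begins 78 mm behind the grasp point.
Start: joints at [1.171, 0.3, 1.521, -0, 1.321, -0.067], TCP at [0.18, 0.52, 0.205] pointing down, gripper open.
Joint ranges: [-3.03, 3.03], [-0.79, 2.21], [0.23, 2.52], [-1.04, 4.18], [0, 3.07], [-2.55, 2.55]. Speed limits (rad/s): [2.22, 2.22, 2.57, 3.14, 3.14, 3.14].

INTERFACE

Orientations are given as [roll, pitch, yaw] about the fixed x, y, z axes, in that order (R = Rz(yaw) Ry(pitch) Rx(roll)).
In Python, from station import ctrl gives the robot as it stands.
- The arm moves only by the shell command python3 -m pendant 'ROWS' [OPENING] [FORCE]. ROWS is JSON, a list of rows, each a list of 2 entries, a list of its own where there are three numbers: the shift along the world's x, y, z in cm, then the turn about the world's z in rad. A call has 1 to 20 rows; each row shifts and turns the commanded pose from where the row before left it; what a row does not reach is not made up. A row lasts 1/12 s, in which the tool goes at most 41.7 mm and 7.16 degrees, less where a joint would pass 70% of its speed; a pose out of reach is approached as far as the arm can. A call is refused whole if a number of a shift passes 4.17 or a number of a turn 0.125, either way. A call with a gripper value outside its range is refused whole. OPENING is the opening, from 0 (shut) to 1 (fully open), set as the call begins (- or left out, the last holds). The fingers move at their own pace and stop on an object; FORCE is the grip in N (left out, the last holds). Time passes only in rows, so rows that do not move let the fingers close. It gives the time, the measured TCP pose, the force, the opening and the grip force at its end, in the units of the state.
- ctrl.get_obs(): the state, without advancing time (a new reading comes with each control period).
- ctrl.camera(name): name is "scene" or "top" or "wrist"; returns a dict with "color" (420x560x3 uint8, red, green, blue), "intrinsics" (3x3 intrinsics, pixels), "k1" (the pictures are not rectified: a ray, as slopes to the right and down, at radius r is drawn at 1 + k1 r^2 times it, then the intrinsics apply), "camera_from_world" (4x4, takes a point from world to camera coordinates). Camera axes: x right, y down, z forward; pixel columns grow to the right and rows downward; lengths in m; the calibration is good to about 2 mm. A picture is of the moment at which its call begins. There is no depth.
- ctrl.hand_in(): hands the job in; it is judged then, once.
The state is a dict: "time_s": time; "qpos": joint angles; "joint_vel": joint speeds; "tau": joint torques, N m; "ee_pos": TCP position; "eef_rot": TCP orientation; "force": force on the tool from outside, world axes, zero at the start; "moment": the same for the moment, N m; "grip_width": finger opening in m; "grip_force": force on a finger pad.
Only numpy, scipy, OpenCV 4.12 (cv2) and the standard library are available. Lean on these libraries where they do the work, as an engineer would, in place of code of your own. Each camera call takes 0.05 s, during which the arm holds its last target. There are 200 camera calls.

## Working session

There is one attempt and no reset: what is moved stays moved. The work goes in short steps, Python scripts to look and compute and a shell command to move; the robot and the scene stay as the last step left them, time stands still between calls to the robot, and variables do not carry over. Pictures are saved under pics/ and viewed, at most 10 in all, crops included, and the job is handed in when it is done.

```bash
mkdir -p pics; ls; cat > h.py <<'E'
import numpy as np, cv2
from station import ctrl
def snap(n,f):
    c=ctrl.camera(n); cv2.imwrite(f'pics/{f}.png',c['color'][:,:,::-1])
    np.savez(f'pics/{f}.npz',K=c['intrinsics'],k1=c['k1'],T=c['camera_from_world']); return c
def load(f): return np.load(f'pics/{f}.npz')
def unproj(f,pts,z):
    c=load(f);K,k1,T=c['K'],float(c['k1']),c['T'];out=[]
    for (u,v),zz in zip(pts,np.broadcast_to(z,len(pts))):
        p=np.array([(u-K[0,2])/K[0,0],(v-K[1,2])/K[1,1]]);q=p.copy()
        for _ in range(30): q=p/(1+k1*(q@q))
        d=T[:3,:3].T@np.r_[q,1];o=-T[:3,:3].T@T[:3,3]
        out.append(o+d*(zz-o[2])/d[2])
    return np.array(out)
def proj(f,P):
    c=load(f);K,k1,T=c['K'],float(c['k1']),c['T']
    X=np.atleast_2d(P)@T[:3,:3].T+T[:3,3];q=X[:,:2]/X[:,2:];q=q*(1+k1*(q**2).sum(1,keepdims=True))
    return q*[K[0,0],K[1,1]]+[K[0,2],K[1,2]]
E
python3 - <<'E'
from h import *
for n in('scene','top'):
    c=snap(n,n+'0');print(c['intrinsics'],c['k1'],c['camera_from_world'])
a=cv2.imread('pics/scene0.png');b=cv2.imread('pics/top0.png')
print(ctrl.get_obs())
E
```

```text
pics
[[494.97496201   0.         281.34500549]
 [  0.         494.97496201 215.48000467]
 [  0.           0.           1.        ]] -0.040751638223753765 [[ 0.63773178 -0.77010887 -0.01518275 -0.28398564]
 [-0.37181109 -0.29051665 -0.88167828  0.34951586]
 [ 0.67457742  0.56791937 -0.47160671  0.58830934]
 [ 0.          0.          0.          1.        ]]
[[414.45809522   0.         278.70217709]
 [  0.         414.45809522 208.002901  ]
 [  0.           0.           1.        ]] -0.11614130612746829 [[-0.01735643 -0.99982462 -0.00703392  0.09420476]
 [-0.99486559  0.01797102 -0.09959673  0.57889392]
 [ 0.09970567  0.00526916 -0.99500302  1.10551831]
 [ 0.          0.          0.          1.        ]]
{'time_s': 0.1, 'qpos': array([ 1.17144413e+00,  3.00422186e-01,  1.52150781e+00, -9.99296544e-06,
        1.32070148e+00, -6.65907464e-02]), 'joint_vel': array([-0.00033839, -0.00055628, -0.0031828 ,  0.00091395, -0.00056393,
       -0.00013711]), 'tau': array([-1.23467387e-03, -5.32647300e+01, -3.53277791e+01,  7.08534429e-02,
        2.34547199e-02, -5.37393225e-05]), 'ee_pos': array([0.17956982, 0.51961465, 0.20494416]), 'eef_rot': array([-3.14055549e+00, -5.94667592e-05,  2.80883365e+00]), 'force': array([-0.02076601, -0.49433592,  0.3744327 ]), 'moment': array([-0.00090384, -0.03940388,  0.0184219 ]), 'grip_force': 0.0, 'grip_width': 0.09398348087441533}
```

View pics/top0.png

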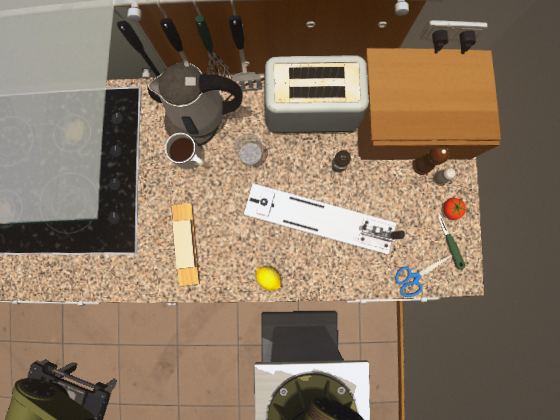

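View pics/scene0.png

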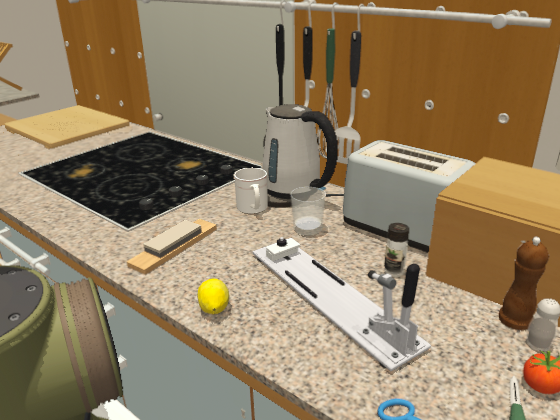

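The top view shows the whetstone at about (186,245), the holder running from its stop end at (262,201) to the clamp at (380,233), the glass at (250,152), the lemon at (268,278) and the jar at (342,160). I'll enlarge it to get the corners.

```bash
python3 - <<'E'
import cv2
b=cv2.imread('pics/top0.png')[172:296,160:420]
cv2.imwrite('pics/c1.png',cv2.resize(b,None,fx=3,fy=3,interpolation=cv2.INTER_CUBIC))
E
```

```text
(no output)
```

View pics/c1.png

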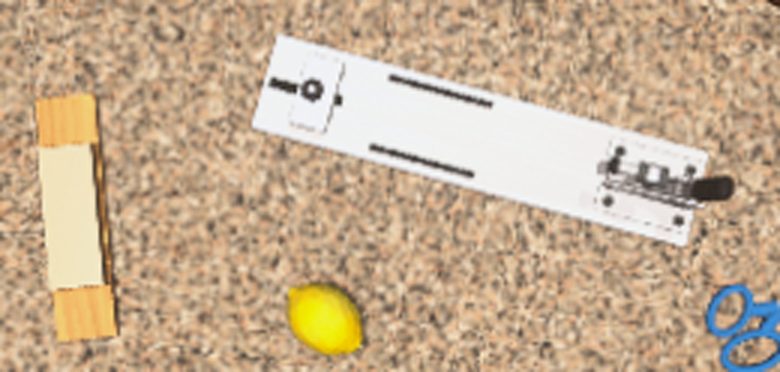

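The enlarged crop gives plate corners (279,36), (252,127), (687,246), (709,152) and base corners (36,100), (95,94), (117,335), (58,341). Next I fit the models by reprojection.

```bash
python3 - <<'E'
from h import *
from scipy.optimize import least_squares
def px(l): return (np.array(l,float)+.5)/3-.5+[160,172]
def fit(model,obs,x0):
    def pose(p): c,s=np.cos(p[2]),np.sin(p[2]);return model@np.array([[c,-s,0],[s,c,0],[0,0,1]]).T+[p[0],p[1],0]
    r=least_squares(lambda p:(proj('top0',pose(p))-obs).ravel(),x0)
    print(r.x,np.round(r.fun.reshape(-1,2),1).tolist());return r.x,pose(r.x)
H=np.array([[218,-46,14],[218,46,14],[-200,46,14],[-200,-46,14]])/1e3
# image right=-y: holder +x -> left -> world +y. holder +y(left of +y) -> world -x -> image down
o=px([(279,36),(252,127),(687,246),(709,152)])
h,P=fit(H,o,[.5,-.1,1.4]); print('scene',proj('scene0',P).round().tolist())
S=np.array([[6,-30.5,21],[107,-30.5,21],[6,30.5,21],[107,30.5,21]])/1e3
o=px([(492,104),(391,77),(473,175),(371,147)]); fit(S,o,h)
B=np.array([[113,-28,14],[113,28,14],[-113,28,14],[-113,-28,14]])/1e3
o=px([(36,100),(95,94),(117,335),(58,341)])[[1,0,3,2]]; b,P=fit(B,o,[.5,.2,0]); print('scene',proj('scene0',P).round().tolist())
T=np.array([[65,-25,35],[65,25,35],[-65,25,35],[-65,-25,35]])/1e3
o=px([(38,147),(97,142),(106,286),(49,291)])[[1,0,3,2]]; fit(T,o,b)
# bystanders
print(unproj('top0',[(250,152),(268,278),(342,160)],[.046,.029,.05]))
E
```

```text
[ 0.54857676 -0.03937942  1.28624436] [[-0.5, -0.8], [-0.4, 0.5], [0.2, 0.5], [0.8, -0.2]]
scene [[287.0, 237.0], [252.0, 250.0], [391.0, 367.0], [432.0, 343.0]]
[ 0.54874322 -0.03847036  1.28468414] [[0.4, 1.4], [-1.2, 0.8], [1.1, -0.9], [-0.4, -1.3]]
[0.48669948 0.34566892 0.09267736] [[-0.0, -0.5], [-0.0, -0.3], [-0.1, 0.4], [0.2, 0.3]]
scene [[217.0, 223.0], [199.0, 217.0], [126.0, 260.0], [144.0, 268.0]]
[0.48674628 0.34415822 0.07134546] [[-0.8, 0.2], [0.9, 0.2], [0.4, -0.3], [-0.4, -0.1]]
[[ 0.73457811  0.15989204  0.046     ]
 [ 0.39093252  0.11615869  0.029     ]
 [ 0.70685689 -0.09110638  0.05      ]]
```

```bash
python3 -m pendant '[[[2.56,-1.45,-0.4],0.0355],[[2.56,-1.45,-0.4],0.0355],[[2.56,-1.45,-0.4],0.0355],[[2.56,-1.45,-0.4],0.0355],[[2.56,-1.45,-0.4],0.0355],[[2.56,-1.45,-0.4],0.0355],[[2.56,-1.45,-0.4],0.0355],[[2.56,-1.45,-0.4],0.0355],[[2.56,-1.45,-0.4],0.0355],[[2.56,-1.45,-0.4],0.0355],[[2.56,-1.45,-0.4],0.0355],[[2.54,-1.5,-0.4],0.0355],[[0,0,0],0],[[0,0,0],0],[[0,0,0],0]]' 1
python3 -c "
from h import *
snap('wrist','w1');print(ctrl.get_obs()['ee_pos'],ctrl.get_obs()['eef_rot'])
B=np.array([[113,-28,14],[113,28,14],[-113,28,14],[-113,-28,14],[65,-25,35],[65,25,35],[-65,25,35],[-65,-25,35]])/1e3
c,s=np.cos(.093),np.sin(.093);print(proj('w1',B@np.array([[c,-s,0],[s,c,0],[0,0,1]]).T+[.4867,.345,0]).round())"
```

```text
time_s: 1.35
ee_pos: [0.4862, 0.3455, 0.1572]
eef_rot: [-3.141, -0.001, -3.049]
force: [0.0, -0.1, 0.4]
grip_width: 0.094
grip_force: 0.0
[0.48597947 0.34579331 0.15743017] [ 3.14156935e+00 -3.14576464e-04 -3.04815857e+00]
[[250. 298.]
 [302. 298.]
 [307.  73.]
 [245.  73.]
 [251. 264.]
 [302. 264.]
 [305. 127.]
 [248. 128.]]
```

View pics/w1.png

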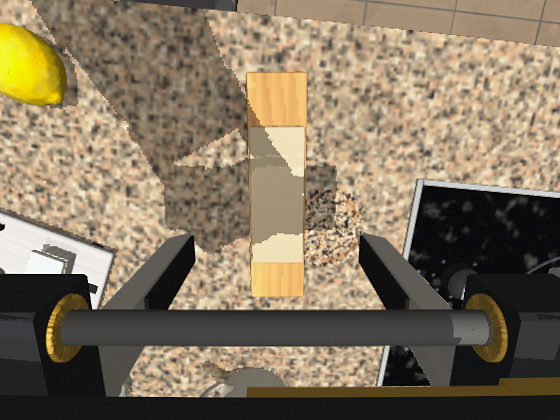

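The wrist view matches the predicted outline to within a pixel or two: the base spans columns 248–307 and rows 72–297. I'm descending to grasp it.

```bash
python3 -m pendant '[[[0,0,-2.5],0],[[0,0,-2.5],0],[[0,0,-2.5],0],[[0,0,-2.5],0],[[0,0,-2],0],[[0,0,-1.2],0],[[0,0,-0.5],0],[[0.05,-0.05,-0.2],0],[[0,0,0],0],[[0,0,0],0]]' 1
python3 -m pendant '[[[0,0,0],0],[[0,0,0],0],[[0,0,0],0],[[0,0,0],0],[[0,0,0],0],[[0,0,0],0],[[0,0,0],0],[[0,0,0],0],[[0,0,0],0],[[0,0,0],0]]' 0 30
```

```text
time_s: 2.23
ee_pos: [0.4876, 0.3453, 0.0197]
eef_rot: [3.141, 0.002, -3.048]
force: [0.1, -0.4, -0.3]
grip_width: 0.0943
grip_force: 0.0
time_s: 3.07
ee_pos: [0.4872, 0.3449, 0.0185]
eef_rot: [3.142, 0.0, -3.048]
force: [0.2, 1.2, -0.4]
grip_width: 0.0497
grip_force: 30.0
```

```bash
python3 -m pendant '[[[0,0,0.5],0],[[0,0,1.5],0],[[0,0,2],0],[[0,0,2],-0.122],[[0,0,2],-0.122],[[0,0,2],-0.122],[[0,0,2],-0.122],[[0,0,1],-0.122],[[0,0,0],-0.122],[[0,0,0],-0.122],[[0,0,0],-0.122],[[0,0,0],-0.122],[[0,0,0],-0.122],[[0,0,0],-0.122],[[0,0,0],-0.122],[[0,0,0],-0.122],[[0,0,0],-0.122],[[0,0,0],-0.122],[[0,0,0],-0.12],[[0,0,0],0]]'
python3 -m pendant '[[[0.3,-1.2,0],0],[[0.6,-2.5,0],0],[[0.6,-2.5,0],0],[[0.6,-2.5,0],0],[[0.6,-2.5,0],0],[[0.6,-2.5,0],0],[[0.6,-2.5,0],0],[[0.6,-2.5,0],0],[[0.6,-2.5,0],0],[[0.6,-2.5,0],0],[[0.6,-2.5,0],0],[[0.6,-2.5,0],0],[[0.6,-2.5,0],0],[[0.3,-1.3,0],0],[[0,0,0],0],[[0,0,0],0],[[0,0,0],0],[[0,0,0],0]]'
```

```text
time_s: 4.73
ee_pos: [0.487, 0.3446, 0.1483]
eef_rot: [-3.141, 0.001, 1.279]
force: [0.1, 0.3, -4.3]
grip_width: 0.0498
grip_force: 30.0
time_s: 6.23
ee_pos: [0.5649, 0.0207, 0.1484]
eef_rot: [-3.141, -0.0, 1.287]
force: [-0.6, -0.4, -2.9]
grip_width: 0.0496
grip_force: 30.0
```

```bash
python3 -c "
from h import *
snap('wrist','w2');snap('top','t2')
P=np.array([[218,-46,14],[218,46,14],[-200,46,14],[-200,-46,14],[6,-30.5,21],[107,-30.5,21],[6,30.5,21],[107,30.5,21],[169.5,-33,38],[169.5,33,38]])/1e3
c,s=np.cos(1.2855),np.sin(1.2855);W=P@np.array([[c,-s,0],[s,c,0],[0,0,1]]).T+[.5487,-.039,0]
print(proj('w2',W).round().tolist())
a=cv2.imread('pics/w2.png');b=cv2.imread('pics/t2.png')[150:300,220:420]
b=cv2.resize(b,(800,600),interpolation=cv2.INTER_CUBIC);cv2.imwrite('pics/t2c.png',b)
"
```

```text
[[331.0, 18.0], [224.0, 18.0], [237.0, 417.0], [316.0, 417.0], [308.0, 254.0], [311.0, 150.0], [246.0, 253.0], [244.0, 150.0], [318.0, 74.0], [237.0, 74.0]]
```

View pics/w2.png

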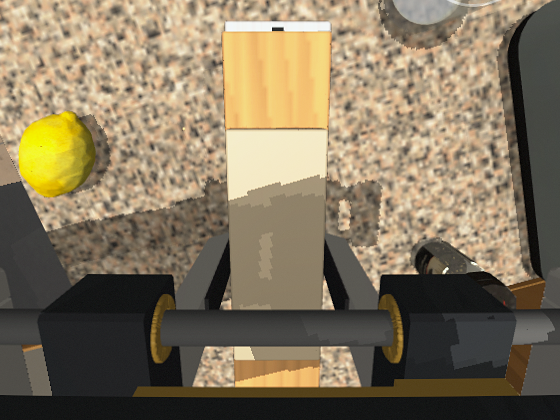

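The wrist view shows the plate's end corners at (224,22) and (331,22), and the stone centred about 1 px off the plate's middle. I'll quickly check the stop's lip position before lowering.

```bash
python3 -c "
from h import *
px=(np.array([(344,62),(327,133),(279,36),(252,127)],float)+.5)/3-.5+[160,172]
u=unproj('top0',px,[.038,.038,.014,.014]); u2=unproj('w2',[(224,22),(331,22)],.014)
c,s=np.cos(1.2855),np.sin(1.2855)
for P in(u,u2):
  d=P[:,:2]-[.5487,-.039];print(np.round(1e3*np.c_[d[:,0]*c+d[:,1]*s,-d[:,0]*s+d[:,1]*c],1).tolist())
"
python3 -m pendant '[[[0.06,-0.02,-1.5],0],[[0.06,-0.02,-2],0],[[0,0,-1.8],0],[[0,0,-1.1],0],[[0,0,0],0],[[0,0,0],0],[[0,0,0],0]]'
```

```text
[[149.5, -33.3], [147.1, 33.2], [215.7, -44.0], [216.8, 44.5]]
[[214.6, 45.8], [214.8, -45.7]]
time_s: 6.92
ee_pos: [0.567, 0.0196, 0.0856]
eef_rot: [3.14, -0.0, 1.285]
force: [0.2, -0.9, -2.4]
grip_width: 0.0498
grip_force: 30.0
```

```bash
python3 -m pendant '[[[-0.2,-0.64,0],0],[[-0.2,-0.64,0],0],[[-0.2,-0.64,0],0],[[-0.2,-0.64,0],0],[[-0.19,-0.63,0],0],[[0,0,0],0],[[0,0,0],0],[[0,0,-0.8],0],[[0,0,-0.8],0],[[0,0,-0.8],0],[[0,0,-0.7],0],[[0,0,0],0],[[0,0,0],0],[[0,0,0],0]]'
python3 -c "
from h import *
snap('wrist','w3');snap('scene','s3')
P=np.array([[6,-30.5,21],[107,-30.5,21],[6,30.5,21],[107,30.5,21],[28+113,28,34],[28+113,-28,34]])/1e3
c,s=np.cos(1.2855),np.sin(1.2855);W=P@np.array([[c,-s,0],[s,c,0],[0,0,1]]).T+[.5487,-.039,0]
print(proj('w3',W).round().tolist(),ctrl.get_obs()['ee_pos'])
a=cv2.imread('pics/w3.png')[0:300,160:400];b=cv2.imread('pics/s3.png')[180:380,220:450]
cv2.imwrite('pics/c3.png',np.hstack([cv2.resize(a,(400,500)),cv2.resize(b,(400,500))]))"
```

```text
time_s: 8.08
ee_pos: [0.5566, -0.0124, 0.0536]
eef_rot: [3.141, -0.0, 1.285]
force: [0.2, -0.3, -3.3]
grip_width: 0.0499
grip_force: 30.0
[[320.0, 260.0], [325.0, 106.0], [231.0, 260.0], [225.0, 106.0], [224.0, 41.0], [326.0, 41.0]] [ 0.55673982 -0.01249507  0.05382097]
```

View pics/c3.png

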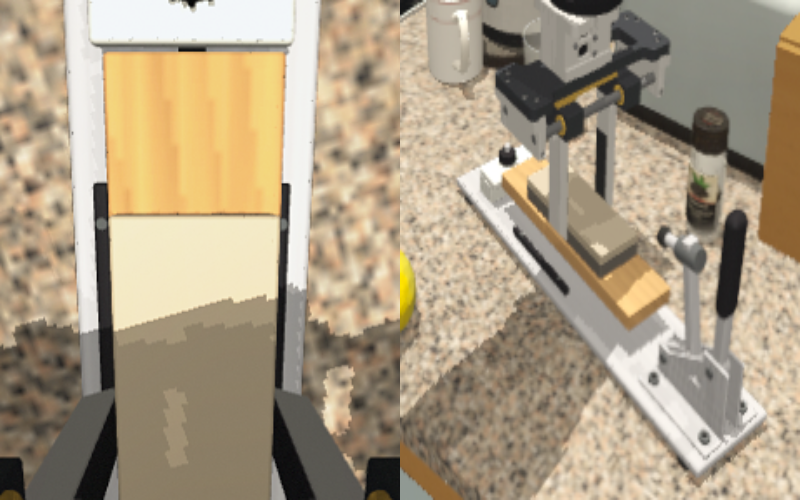

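The crop shows the base between the strips, about 1 mm toward holder −y, with its end at row 50 close to the lip edge at row 45. I'm computing that gap.

```bash
python3 -c "
from h import *
c,s=np.cos(1.2855),np.sin(1.2855)
P=unproj('w3',[(280,45/1.667),(280,52/1.667),(93/1.667+160,105),(291/1.667+160,105),(93/1.667+160,110),(291/1.667+160,110)],[.038,.0492,.021,.021,.0492,.0492])
d=P[:,:2]-[.5487,-.039];print(np.round(1e3*np.c_[d[:,0]*c+d[:,1]*s,-d[:,0]*s+d[:,1]*c],1).tolist())"
```

```text
[[146.8, -2.6], [142.1, -2.5], [107.6, 36.2], [107.6, -36.1], [103.8, 31.4], [103.8, -31.5]]
```

```bash
python3 -m pendant '[[[-0.1,-0.08,0],0],[[0,0,-0.6],0],[[0,0,-0.6],0],[[0,0,-0.4],0],[[0,0,-0.2],0],[[0,0,0],0],[[0,0,0],0],[[0,0,0],0]]'
python3 -m pendant '[[[0,0,-0.1],0],[[0,0,-0.05],0],[[0,0,-0.05],0],[[0,0,0],0],[[0,0,0],0]]'
```

```text
time_s: 8.85
ee_pos: [0.5556, -0.0133, 0.0356]
eef_rot: [3.141, -0.0, 1.285]
force: [-0.1, -0.6, -3.7]
grip_width: 0.0496
grip_force: 30.0
time_s: 9.27
ee_pos: [0.5555, -0.0133, 0.0334]
eef_rot: [-3.142, 0.0, 1.285]
force: [0.1, 0.4, -3.7]
grip_width: 0.0499
grip_force: 30.0
```

```bash
python3 -m pendant '[[[0,0,-0.05],0],[[0,0,0],0],[[0,0,0],0],[[0,0,0],0]]'
python3 -m pendant '[[[0,0,-0.05],0],[[0,0,0],0],[[0,0,0],0],[[0,0,0],0]]'
```

```text
time_s: 9.6
ee_pos: [0.5555, -0.0133, 0.033]
eef_rot: [3.142, 0.0, 1.285]
force: [-0.5, -0.6, -2.8]
grip_width: 0.0492
grip_force: 30.0
time_s: 9.93
ee_pos: [0.5555, -0.0133, 0.0324]
eef_rot: [3.142, -0.0, 1.285]
force: [-0.9, 0.2, -3.8]
grip_width: 0.0498
grip_force: 30.0
```

```bash
python3 -m pendant '[[[0,0,-0.05],0],[[0,0,0],0],[[0,0,0],0],[[0,0,0],0]]'
python3 -m pendant '[[[0,0,-0.05],0],[[0,0,0],0],[[0,0,0],0],[[0,0,0],0]]'
```

```text
time_s: 10.27
ee_pos: [0.5555, -0.0133, 0.0324]
eef_rot: [3.141, -0.0, 1.285]
force: [-4.5, 0.2, 6.1]
grip_width: 0.0497
grip_force: 30.0
time_s: 10.6
ee_pos: [0.5555, -0.0133, 0.0324]
eef_rot: [3.141, -0.0, 1.285]
force: [-7.4, -0.1, 12.4]
grip_width: 0.0498
grip_force: 30.0
```

```bash
python3 -m pendant '[[[0,0,0.1],0],[[0,0,0],0],[[0,0,0],0]]'
python3 -m pendant '[[[0,0,0],0],[[0,0,0],0],[[0,0,0],0],[[0,0,0],0],[[0,0,0],0]]' 0.62
python3 -c "
from h import *
snap('wrist','w4')
a=cv2.imread('pics/w4.png')[0:300,160:400];cv2.imwrite('pics/c4.png',cv2.resize(a,(480,600),interpolation=cv2.INTER_CUBIC))"
```

```text
time_s: 10.85
ee_pos: [0.5556, -0.0133, 0.0324]
eef_rot: [3.141, -0.0, 1.285]
force: [-1.0, -0.3, 0.3]
grip_width: 0.0498
grip_force: 30.0
time_s: 11.27
ee_pos: [0.5556, -0.0133, 0.0325]
eef_rot: [3.141, -0.0, 1.285]
force: [0.7, 0.0, -0.2]
grip_width: 0.0585
grip_force: 0.0
```

View pics/c4.png

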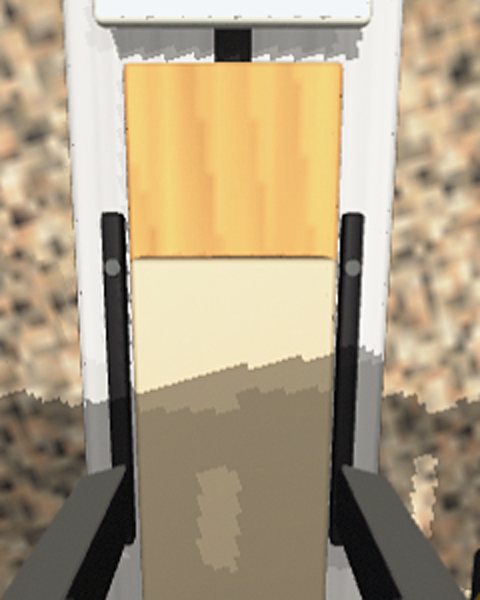

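The stone lies flat between the strips, with its base end at row 63 and the lip edge at row 23. I'll re-grip lightly and slide.

```bash
python3 -m pendant '[[[0,0,0],0],[[0,0,0],0],[[0,0,0],0],[[0,0,0],0],[[0,0,0],0]]' 0 10
python3 -m pendant '[[[0.028,0.096,0],0],[[0.028,0.096,0],0],[[0.028,0.096,0],0],[[0.028,0.096,0],0],[[0.028,0.096,0],0],[[0.028,0.096,0],0],[[0.028,0.096,0],0],[[0.028,0.096,0],0],[[0.028,0.096,0],0],[[0.028,0.096,0],0]]'
```

```text
time_s: 11.73
ee_pos: [0.5555, -0.0133, 0.0324]
eef_rot: [-3.142, 0.0, 1.285]
force: [0.2, 0.2, -0.1]
grip_width: 0.0492
grip_force: 10.0
time_s: 12.57
ee_pos: [0.5583, -0.0036, 0.0325]
eef_rot: [3.142, 0.0, 1.285]
force: [-0.8, -2.5, 0.2]
grip_width: 0.0499
grip_force: 10.0
```

```bash
for i in 1; do python3 -m pendant '[[[0.014,0.048,0],0],[[0.014,0.048,0],0],[[0.014,0.048,0],0],[[0.014,0.048,0],0],[[0,0,0],0]]'; done
python3 -m pendant '[[[0.014,0.048,0],0],[[0.014,0.048,0],0],[[0,0,0],0]]'
python3 -m pendant '[[[0.014,0.048,0],0],[[0.014,0.048,0],0],[[0,0,0],0]]'
```

```text
time_s: 12.98
ee_pos: [0.5589, -0.0017, 0.0325]
eef_rot: [3.142, -0.0, 1.285]
force: [0.4, -2.4, 0.2]
grip_width: 0.0503
grip_force: 10.0
time_s: 13.23
ee_pos: [0.5591, -0.0007, 0.0325]
eef_rot: [3.142, -0.0, 1.285]
force: [-0.6, -1.0, -0.1]
grip_width: 0.05
grip_force: 10.0
time_s: 13.48
ee_pos: [0.5594, 0.0001, 0.0325]
eef_rot: [-3.142, 0.0, 1.285]
force: [-0.4, -3.8, 0.5]
grip_width: 0.0496
grip_force: 10.0
```

```bash
python3 -m pendant '[[[0.014,0.048,0],0],[[0,0,0],0],[[0,0,0],0]]'
python3 -m pendant '[[[0.014,0.048,0],0],[[0,0,0],0],[[0,0,0],0]]'
```

```text
time_s: 13.73
ee_pos: [0.5594, 0.0002, 0.0324]
eef_rot: [-3.141, 0.001, 1.285]
force: [-1.5, -6.6, 1.4]
grip_width: 0.0499
grip_force: 10.0
time_s: 13.98
ee_pos: [0.5594, 0.0002, 0.0324]
eef_rot: [-3.141, 0.001, 1.285]
force: [-2.9, -10.1, 2.8]
grip_width: 0.0501
grip_force: 10.0
```

Contact is clear: the force rose to 10 N with no further motion. I'll ease off, release and look.

```bash
python3 -m pendant '[[[-0.014,-0.048,0],0],[[0,0,0],0],[[0,0,0],0],[[0,0,0],0],[[0,0,0],0],[[0,0,0],0]]' 0.62
python3 -c "
from h import *
snap('wrist','w5')
a=cv2.imread('pics/w5.png')[0:300,160:400];cv2.imwrite('pics/c5.png',cv2.resize(a,(480,600),interpolation=cv2.INTER_CUBIC))"
```

```text
time_s: 14.48
ee_pos: [0.5596, 0.0008, 0.0324]
eef_rot: [-3.142, -0.0, 1.285]
force: [0.0, 0.1, 0.7]
grip_width: 0.0586
grip_force: 0.0
```

View pics/c5.png

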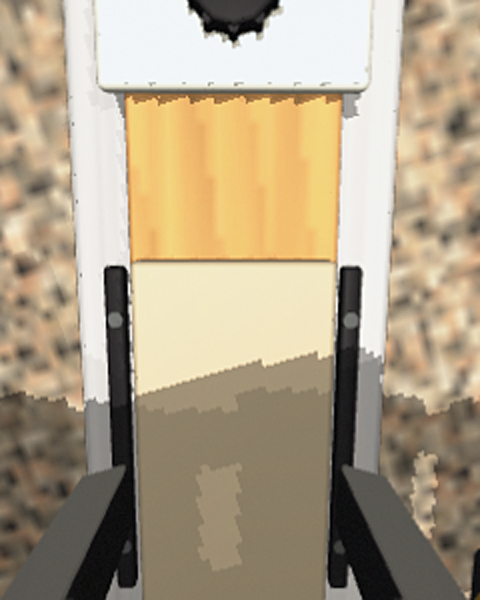

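The base end is now under the lip, with about 40 of its 48 mm of wood visible beyond the stone, so it is home. Next I retreat upward and go to the front side of the handle.

```bash
python3 -m pendant '[[[0,0,0.3],0],[[0,0,0.7],0],[[0,0,1.5],0],[[0,0,2.8],0],[[0,0,3],0],[[0,0,3],0],[[0,0,3],0],[[0,0,3],0],[[0,0,3],0],[[0,0,1.5],0],[[-0.55,-1.87,0],0],[[-0.7,-2.34,0],0],[[-0.7,-2.34,0],0],[[-0.7,-2.34,0],0],[[-0.7,-2.34,0],0],[[-0.7,-2.34,0],0],[[-0.7,-2.34,0],0],[[-0.5,-1.87,0],0],[[-0.24,-0.93,0],0],[[0,0,0],0]]' 0.62
python3 -m pendant '[[[0,0,0],0],[[0,0,0],0],[[0,0,0],0],[[0,0,0],0],[[0,0,0],0],[[0,0,0],0],[[0,0,0],0],[[0,0,0],0]]' 0 10
python3 -c "
from h import *
snap('scene','s6')
b=cv2.imread('pics/s6.png')[60:400,220:520];cv2.imwrite('pics/c6.png',cv2.resize(b,(529,600)))"
```

```text
time_s: 16.2
ee_pos: [0.5042, -0.1877, 0.2509]
eef_rot: [3.141, 0.0, 1.283]
force: [0.2, -0.5, 0.3]
grip_width: 0.0579
grip_force: 0.0
time_s: 16.87
ee_pos: [0.5047, -0.1864, 0.2505]
eef_rot: [3.142, -0.0, 1.285]
force: [0.5, 0.6, -0.1]
grip_width: 0.0083
grip_force: 0.0
```

View pics/c6.png

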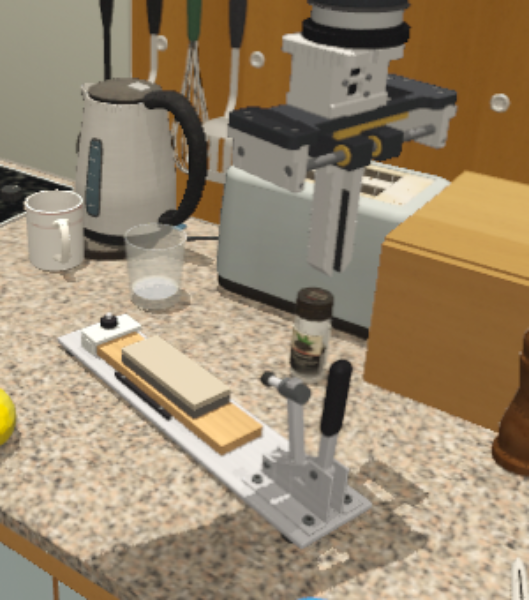

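The stone is seated, the clamp is open with the handle top at crop (342,365), and the fingers are above. I'll check the hinge prediction against it.

```bash
python3 -c "
from h import *
c,s=np.cos(1.2855),np.sin(1.2855)
f=np.radians(92.2);u=np.array([np.cos(f),0,np.sin(f)])
P=np.array([[-.1752,0,.0582]+r*u for r in(0,.042,.118)]+[[-.094,0,.112]]);W=P@np.array([[c,-s,0],[s,c,0],[0,0,1]]).T+[.5487,-.039,0]
print(W.round(4).tolist());q=proj('s6',W);print(((q-[220,60])*1.764).round().tolist())
print(ctrl.get_obs()['grip_width'])"
```

```text
[[0.4994, -0.2071, 0.0582], [0.4989, -0.2087, 0.1002], [0.4981, -0.2115, 0.1761], [0.5222, -0.1292, 0.112]]
[[323.0, 467.0], [330.0, 430.0], [342.0, 359.0], [265.0, 375.0]]
0.004468421464690852
```

```bash
python3 -m pendant '[[[0,0,-2],0],[[0,0,-2.5],0],[[0,0,-2.5],0],[[0,0,-2],0],[[0,0,-1.2],0],[[0,0,0],0],[[0,0,0],0]]'
python3 -c "
from h import *
e=ctrl.get_obs()['ee_pos'];c,s=np.cos(1.2855),np.sin(1.2855)
p=np.array([(e[0]-.5487)*c+(e[1]+.039)*s,e[2]]);print(p)
for t in np.r_[0:1.3:.1,1.243,1.323,1.34]:
  f=np.radians(92.2)+t;r=.09
  n=np.array([-.1752,.0582])+r*np.array([np.cos(f),np.sin(f)])+.0075*np.array([np.sin(f),-np.cos(f)])+[.008,0]
  d=(n-p)*100;print(round(t,2),n.round(4),[round(d[0]*c,2),round(d[0]*s,2),round(d[1],2)]);p=n
"
```

```text
time_s: 17.5
ee_pos: [0.5046, -0.1865, 0.1485]
eef_rot: [-3.141, -0.0, 1.285]
force: [0.0, 0.8, 0.2]
grip_width: 0.0005
grip_force: 0.0
[-0.15392388  0.14853417]
0.0 [-0.1632  0.1484] [np.float64(-0.26), np.float64(-0.89), np.float64(-0.01)]
0.1 [-0.1722  0.1484] [np.float64(-0.25), np.float64(-0.87), np.float64(-0.0)]
0.2 [-0.1812  0.1474] [np.float64(-0.25), np.float64(-0.86), np.float64(-0.09)]
0.3 [-0.19    0.1456] [np.float64(-0.25), np.float64(-0.85), np.float64(-0.18)]
0.4 [-0.1986  0.1429] [np.float64(-0.24), np.float64(-0.83), np.float64(-0.27)]
0.5 [-0.2069  0.1393] [np.float64(-0.23), np.float64(-0.8), np.float64(-0.36)]
0.6 [-0.2148  0.1349] [np.float64(-0.22), np.float64(-0.76), np.float64(-0.44)]
0.7 [-0.2222  0.1298] [np.float64(-0.21), np.float64(-0.71), np.float64(-0.51)]
0.8 [-0.2291  0.124 ] [np.float64(-0.19), np.float64(-0.66), np.float64(-0.59)]
0.9 [-0.2354  0.1174] [np.float64(-0.18), np.float64(-0.6), np.float64(-0.65)]
1.0 [-0.2409  0.1103] [np.float64(-0.16), np.float64(-0.53), np.float64(-0.71)]
1.1 [-0.2458  0.1027] [np.float64(-0.14), np.float64(-0.46), np.float64(-0.76)]
1.2 [-0.2498  0.0947] [np.float64(-0.11), np.float64(-0.39), np.float64(-0.81)]
1.24 [-0.2513  0.0911] [np.float64(-0.04), np.float64(-0.14), np.float64(-0.36)]
1.32 [-0.2537  0.0842] [np.float64(-0.07), np.float64(-0.23), np.float64(-0.68)]
1.34 [-0.2541  0.0828] [np.float64(-0.01), np.float64(-0.04), np.float64(-0.15)]
```

```bash
python3 -m pendant '[[[-0.13,-0.45,0],0],[[-0.13,-0.44,0],0],[[-0.13,-0.44,0],0],[[-0.12,-0.43,0],0],[[-0.13,-0.43,-0.04],0],[[-0.12,-0.43,-0.05],0],[[-0.13,-0.43,-0.09],0],[[-0.12,-0.42,-0.09],0],[[-0.12,-0.42,-0.13],0],[[-0.12,-0.41,-0.14],0],[[0,0,0],0]]'
python3 -m pendant '[[[-0.12,-0.4,-0.18],0],[[-0.11,-0.4,-0.18],0],[[-0.11,-0.38,-0.22],0],[[-0.11,-0.38,-0.22],0],[[-0.11,-0.36,-0.25],0],[[-0.1,-0.35,-0.26],0],[[-0.1,-0.33,-0.29],0],[[-0.09,-0.33,-0.3],0],[[0,0,0],0]]'
```

```text
time_s: 18.42
ee_pos: [0.4916, -0.2302, 0.1425]
eef_rot: [-3.141, 0.0, 1.284]
force: [-0.8, 0.0, -0.7]
grip_width: 0.0003
grip_force: 0.0
time_s: 19.17
ee_pos: [0.4832, -0.2592, 0.1233]
eef_rot: [-3.141, -0.0, 1.284]
force: [0.5, -0.5, -0.1]
grip_width: 0.0005
grip_force: 0.0
```

```bash
cat > hd.py <<'E'
from h import *
import sys
def run(tag):
  c,s=np.cos(1.2855),np.sin(1.2855);R=np.array([[c,-s,0],[s,c,0],[0,0,1]])
  for cam in('scene','top'):
    snap(cam,cam+tag);g=cv2.imread(f'pics/{cam+tag}.png',0);o=[]
    for t in np.r_[0:1.41:.1]:
        f=np.radians(92.2)+t
        P=np.array([[-.1752+r*np.cos(f),0,.0582+r*np.sin(f)] for r in np.r_[.05:.118:.006]])
        q=proj(cam+tag,P@R.T+[.5487,-.039,0]).round().astype(int)
        o.append((round(t,1),int((g[q[:,1],q[:,0]]<50).sum())))
    print(cam,[f'{a}:{b}' for a,b in o])
run(sys.argv[1])
E
python3 hd.py A
```

```text
scene ['0.0:0', '0.1:0', '0.2:0', '0.3:0', '0.4:0', '0.5:0', '0.6:0', '0.7:0', '0.8:6', '0.9:12', '1.0:5', '1.1:0', '1.2:0', '1.3:0', '1.4:0']
top ['0.0:0', '0.1:0', '0.2:2', '0.3:7', '0.4:9', '0.5:11', '0.6:11', '0.7:11', '0.8:11', '0.9:11', '1.0:10', '1.1:11', '1.2:10', '1.3:10', '1.4:9']
```

The handle follows and stands at about 0.9 rad. I'm continuing through the stiff part.

```bash
python3 -m pendant '[[[-0.09,-0.3,-0.32],0],[[-0.09,-0.3,-0.33],0],[[-0.08,-0.27,-0.35],0],[[-0.08,-0.26,-0.36],0],[[-0.07,-0.23,-0.38],0],[[-0.07,-0.23,-0.38],0],[[0,0,0],0]]'
python3 -m pendant '[[[-0.06,-0.2,-0.4],0],[[-0.05,-0.19,-0.41],0],[[-0.04,-0.14,-0.36],0],[[0,0,0],0]]'
python3 hd.py B
```

```text
time_s: 19.85
ee_pos: [0.4788, -0.275, 0.1025]
eef_rot: [3.141, -0.0, 1.284]
force: [0.5, 1.5, 3.9]
grip_width: 0.0005
grip_force: 1.7
time_s: 20.18
ee_pos: [0.477, -0.2802, 0.0904]
eef_rot: [-3.141, -0.0, 1.285]
force: [0.1, 0.1, 0.2]
grip_width: 0.0006
grip_force: 0.1
scene ['0.0:3', '0.1:3', '0.2:2', '0.3:4', '0.4:4', '0.5:0', '0.6:0', '0.7:0', '0.8:0', '0.9:0', '1.0:0', '1.1:0', '1.2:10', '1.3:12', '1.4:8']
top ['0.0:0', '0.1:0', '0.2:0', '0.3:6', '0.4:8', '0.5:7', '0.6:8', '0.7:10', '0.8:11', '0.9:12', '1.0:11', '1.1:11', '1.2:10', '1.3:10', '1.4:10']
```

```bash
python3 -m pendant '[[[-0.04,-0.12,-0.34],0],[[-0.03,-0.11,-0.34],0],[[0,0,0],0],[[0,0,0],0]]'
python3 -m pendant '[[[0,0,-0.1],0],[[0,0,0],0],[[0,0,0],0]]'
```

```text
time_s: 20.62
ee_pos: [0.4767, -0.2823, 0.0842]
eef_rot: [3.142, -0.0, 1.285]
force: [0.1, 0.6, 0.9]
grip_width: 0.0001
grip_force: 0.5
time_s: 20.87
ee_pos: [0.4768, -0.2824, 0.0838]
eef_rot: [3.141, 0.0, 1.285]
force: [-1.0, 1.5, 6.3]
grip_width: 0.0008
grip_force: 3.2
```

The handle is on its stop, with the tip at the height predicted for 1.323 rad. I'll retreat and take the last look.

```bash
python3 -m pendant '[[[0,0,0.2],0],[[0,0,1],0],[[0,0,2.5],0],[[0,0,3],0],[[0,0,3],0],[[0,0,3],0],[[0,0,3],0],[[0,0,1],0],[[0,0,0],0],[[0,0,0],0],[[0,0,0],0],[[0,0,0],0]]'
python3 hd.py C
python3 -c "
import cv2
b=cv2.imread('pics/sceneC.png')[160:400,220:520];cv2.imwrite('pics/cC.png',cv2.resize(b,(750,600),interpolation=cv2.INTER_CUBIC))"
```

```text
time_s: 21.87
ee_pos: [0.4762, -0.282, 0.2486]
eef_rot: [-3.139, -0.001, 1.285]
force: [0.6, -0.4, -0.4]
grip_width: 0.0003
grip_force: 0.0
scene ['0.0:0', '0.1:0', '0.2:0', '0.3:0', '0.4:0', '0.5:0', '0.6:0', '0.7:0', '0.8:0', '0.9:0', '1.0:0', '1.1:0', '1.2:2', '1.3:12', '1.4:11']
top ['0.0:0', '0.1:0', '0.2:0', '0.3:2', '0.4:6', '0.5:8', '0.6:9', '0.7:11', '0.8:11', '0.9:12', '1.0:10', '1.1:11', '1.2:11', '1.3:11', '1.4:11']
```

View pics/cC.png

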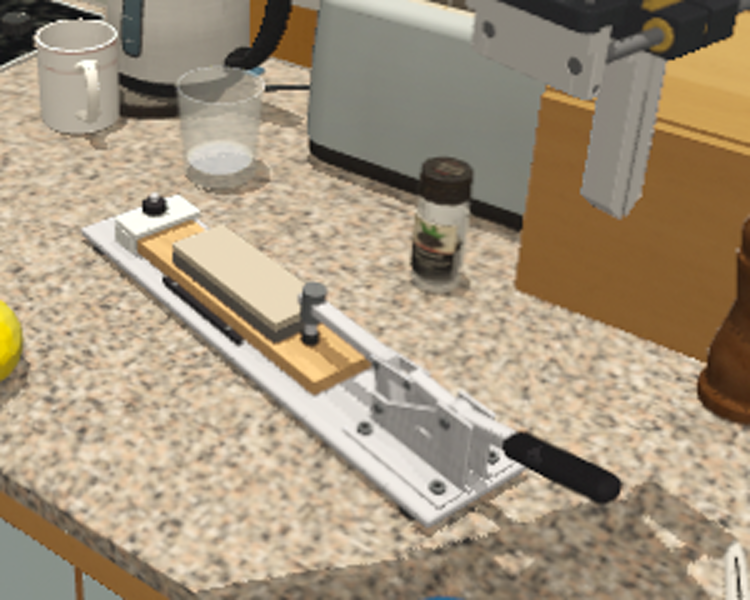

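The handle is down and locked with its grip at (560,465), the pad is on the wood at (310,337), the stone is under the stop, and the robot is clear. I'm handing in.

```bash
python3 -c "
from station import ctrl
print(ctrl.hand_in())"
```

```text
the job is handed in; nothing more can be done
None
```

The whetstone lies flat on the plate with its end home under the stop's lip, the clamp handle is locked past its dead point with the pad on the wooden base, and the job is handed in; no verdict came back, and I could not measure the pad's force directly.

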